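# Mix the teal paint marker: load the bench mixer and set its speed knob to the index mark

### The arm

A 6-joint arm with a two-finger parallel gripper is mounted at the origin on the work surface. World frame = base frame: x ahead of the robot, y to its left, z up, the work surface at z = 0. Lengths are in m, angles in rad, forces in N, time in s.
With the tool pointing down it reaches from about 0.275 to 0.825 m from the base axis. Payload 4.9 kg.
Tool frame: the origin (TCP) lies between the finger pads, 19 mm behind the fingertips; this is the grasp point; z points along the fingers, y is the line along which they close (so a half turn about z gives the same grasp; the last joint's range is limited). The gripper opens to 85 mm and grips with 20 to 120 N. Pads are 22 mm wide; open, the fingers measure 114 mm over their backs; the gripper's body (76 mm by 85 mm) begins 54 mm behind the grasp point. The pads swing forward as they close: fully open they stand 13 mm farther back than shut.
Start: joints at [1.2, 0.326, -0.193, 1.052, 0, 1.437], TCP at [0.129, 0.535, 0.25] pointing down, gripper open.
Joint ranges: [-2.65, 2.65], [-0.97, 1.79], [-1.3, 1.35], [-1.93, 2.1], [-1.47, 1.37], [-3.14, 3.14]. Speed limits (rad/s): [2.57, 2.57, 3.14, 3.14, 3.14, 3.14].

### API

Orientations are given as a unit quaternion [x, y, z, w].
In Python, from cell import * gives the robot as it stands.
- The arm moves only by the tool play_rows, never from a script. Its argument "plan" is text: rows parted by semicolons, each of 7 numbers parted by spaces: the shift along the tool's x, y, z each as a share of 250 mm, from -1 to 1, then the turn, a rotation vector about the tool's x, y, z each as a share of 360 degrees, from -1 to 1, then the opening, from -1 (shut) to 1 (fully open). In form: x y z ax ay az claw; .... A call has exactly 5 rows; each row shifts and turns the commanded pose from where the row before left it, along the tool's axes as they then stand; what a row does not reach is not made up. A row lasts 1/8 s, in which the tool goes at most 62.5 mm and 10.7 degrees, less where a joint would pass 70% of its speed; a pose out of reach is approached as far as the arm can. A call with a number of a shift or a turn outside -1 to 1 is refused whole. A call with a gripper value outside its range is refused whole. The fingers move at their own pace and stop on an object; "squeeze" is the grip in N (left out, the last holds). Time passes only in rows, so rows that do not move let the fingers close, or fill a call up. It gives the time, the measured TCP pose, the force, the opening and the grip force at its end, in the units of the state.
- state(): the state, without advancing time (a new reading comes with each control period).
- get_image(name): name is "scene" or "side" or "wrist"; returns a dict with "img" (384x512x3 uint8, red, green, blue), "range_z" (384x512 float32, m along the optical axis (not along the pixel's ray), 0 where there is no reading), "fx", "fy", "cx", "cy" (pixels), "xyz" and "rotation" of the camera in the world; the wrist camera has in their place "tool_from_camera" (4x4, takes a point from camera to tool coordinates, whose origin is the TCP and whose axes are the flange's). Camera axes: x right, y down, z forward; pixel columns grow to the right and rows downward; lengths in m; the calibration is good to about 2 mm. A picture is of the moment at which its call begins: read the wrist's pose just before it.
- job_done(): hands the job in; it is judged then, once.
Trained networks look in the newest picture that a camera, given by its name, has taken for a name from the list of things; names that differ only in an ending like _2 or _b are one class to them, and where a whole thing is asked for, a point or a joint stands for the part that bears it (a point fixed in the world has none). Each returns a list of dicts, best first, with "score" (0 to 1); they miss things now and then, are a little off and sometimes report something else, mostly with a low value. They report only what shows in the picture. A call takes as long as a camera call. They do not tell look-alikes from the thing itself.
- masks_of(camera, label): "mask" (384x512 bool, what is visible of it).
- landmark_of(camera, label): "point" ([x, y, z] in m, in world coordinates, good to about 4 mm: a listed point, or the origin of a listed thing).
The state is a dict: "clock": time; "joint_positions": joint angles; "qvel": joint speeds; "effort": joint torques, N m; "eef_pos": TCP position; "tool_rot": TCP orientation; "ft_force": force on the tool from outside, world axes, zero at the start; "wrist_torque": the same for the moment, N m; "grip_width": opening from 0.0 (shut) to 1.0 (fully open); "grip_force": force on a finger pad.
Only numpy, scipy, OpenCV 4.12 (cv2) and the standard library are available. Lean on these libraries where they do the work, as an engineer would, in place of code of your own. Each camera call takes 0.05 s, during which the arm holds its last target. There are 200 camera calls.

### The job

The teal paint marker needs mixing: stand it cap up in the well of the bench mixer, all the way down. Then turn the mixer's speed knob so that its white pointer points straight at the orange mark on the grey ring around it, and let go. Do not turn that ring, and leave the other markers, the paint bottle and the brush cup where they stand.

Things in the scene. Friction and masses are not known exactly. Their poses are not given: they have to be found in the camera images.
- mixer: Bench paint mixer, fixed to the table: a cream box 170 (its x) x 270 (its y) x 80 mm high. Origin: centre of its underside; z up. Its flat top carries the well 75 mm to +y of the centre and the speed knob 75 mm to -y of it, both at x = 0. Nothing on it but the knob stands more than 8 mm above the top.
- well_mouth (a point): Centre of the well's mouth, level with the mixer's top (80 mm above the table). Round well with a black rim, 26 mm wide (32 mm at the chamfered mouth), 60 mm deep.
- well_floor (a point): Centre of the well's floor, 60 mm below the mouth. Axes as mixer.
- knob_grip (a point): Point on the speed knob's vertical axis at the height to grip it (TCP height): 116 mm above the table. The knob is a black disc 48 mm wide and 8 mm high, 5 mm above the mixer's top, with an upright grip bar across it: 46 mm long, 14 mm thick, its top 127 mm above the table. Its own x axis runs along the bar; the pointer end is at -x.
- knob_pointer (a point): Point of the knob 40 mm from its axis in the direction that the white line on the bar points to; it turns with the knob.
- speed_knob (a joint): Angle of the speed knob, rad, 0 to 4.0, growing clockwise seen from above; at 0 the pointer looks along the mixer's -x. It stays where it is left.
- index_mark (a point): The orange mark (a bar 19 mm long, 8 mm wide) on the grey index ring (a flat disc 100 mm wide, 4 mm high, under the knob), 40 mm from the knob's axis: the pointer has to point at it. The ring is stiff and need not be touched.
- index_ring (a joint): Angle of the orange mark, rad, same zero and sense as speed_knob, so the knob is set when both are equal.
- teal_marker: Teal paint marker, upright in the stand: cylinder 18 mm in diameter, 130 mm long, white barrel, teal cap forming the upper 45 mm; about 30 g. Origin: centre of its lower end; z along it towards the cap.
- red_marker: Same marker with a red cap; stays in the stand.
- yellow_marker: Same marker with a yellow cap; stays in the stand.
- stand: Fixed wooden marker stand, 60 (its x) x 180 (its y) x 45 mm high; three wells in a row along its y, 60 mm apart, 21.5 mm wide, 35 mm deep (floor 10 mm above the table). Origin: centre of its underside. A marker is best gripped by its cap with the fingers closing along the stand's x.
- paint_bottle: Blue paint bottle, 52 mm wide, about 120 mm tall, standing. Origin: centre of its underside. Leave alone.
- brush_cup: Brown cup with brushes, 76 mm wide at the rim, 90 mm tall, brushes up to 175 mm. Origin: centre of its underside. Leave alone.
Things that resemble listed ones, but are neither listed nor needed, are in the scene too. Leave any green or purple look-alike of the teal_marker alone.

How it is judged:
By the outcome, as a careful person would: the job done as asked, in the order asked, and still so for the second after the job is handed in, with the robot touching nothing.
It also fails if it takes over 64 s, if anything falls off the work surface, if the arm or the gripper's body presses on something with over 40 N, if the wrist force passes 120 N, or if a joint passes its speed limit or range.

## Working session

There is one attempt and no reset: what is moved stays moved. The work goes in short steps, Python scripts to look and compute and a tool call to move; the robot and the scene stay as the last step left them, time stands still between calls to the robot, and variables do not carry over. Pictures are saved under pics/ and viewed, at most 10 in all, crops included, and the job is handed in when it is done.

Besides the shell and the picture viewer there is one more tool, called after "Emit:" as name(argument=value, ...) on one line, values as JSON. play_rows: Moves the arm, as the interface text tells. Its arguments: {"type":"object","properties":{"plan":{"type":"string"},"squeeze":{"type":"number"}},"required":["plan"]}

```bash
mkdir -p pics; cat > h.py <<'E'
from cell import *
import numpy as np, cv2
from scipy.spatial.transform import Rotation as R
def cloud(d):
    v,u=np.mgrid[0:384,0:512]; z=d["range_z"]
    p=np.stack([(u-d["cx"])/d["fx"]*z,(v-d["cy"])/d["fy"]*z,z],-1)
    return p
def world(d,s=None):
    p=cloud(d)
    if "tool_from_camera" in d:
        T=np.array(d["tool_from_camera"]); p=p@T[:3,:3].T+T[:3,3]
        return p@R.from_quat(s["tool_rot"]).as_matrix().T+np.array(s["eef_pos"])
    r=np.array(d["rotation"]); 
    r=r if r.shape==(3,3) else R.from_quat(r).as_matrix()
    return p@r.T+np.array(d["xyz"])
E
python3 - <<'E'
from h import *
s=state(); print({k:np.round(v,3) for k,v in s.items()})
ims=[]
for c in["scene","side","wrist"]:
    d=get_image(c); cv2.imwrite(f"pics/{c}0.png",d["img"][...,::-1])
    if c!="wrist": print(c,np.array(d["xyz"]).round(3))
    else: print(np.array(d["tool_from_camera"]).round(3))
    for l in["mixer","well_mouth","knob_grip","knob_pointer","index_mark","teal_marker","stand","paint_bottle","brush_cup"]:
        print(c,l,[(np.round(r["point"],3).tolist(),round(r["score"],2)) for r in landmark_of(c,l)][:4])
E
```

```text
{'clock': np.float64(0.0), 'joint_positions': array([ 1.2  ,  0.327, -0.194,  1.052,  0.   ,  1.437]), 'qvel': array([-0.   , -0.001, -0.   , -0.001, -0.001, -0.   ]), 'effort': array([ 1.0000e-03, -4.4340e+01,  2.6244e+01,  1.5000e-02, -0.0000e+00,
       -0.0000e+00]), 'eef_pos': array([0.129, 0.534, 0.249]), 'tool_rot': array([ 0.118,  0.993, -0.001, -0.   ]), 'ft_force': array([0.225, 0.18 , 0.931]), 'wrist_torque': array([ 0.003, -0.014, -0.027]), 'grip_force': np.float64(0.0), 'grip_width': np.float64(1.0)}
scene [ 1.004 -0.564  0.587]
scene mixer [([0.572, 0.156, 0.002], 0.88)]
scene well_mouth [([0.581, 0.229, 0.077], 0.76)]
scene knob_grip [([0.563, 0.082, 0.115], 0.72)]
scene knob_pointer [([0.521, 0.094, 0.086], 0.74)]
scene index_mark [([0.569, 0.156, 0.002], 0.73), ([0.557, 0.122, 0.083], 0.59)]
scene teal_marker [([0.446, -0.242, 0.013], 0.87), ([0.536, -0.247, -0.0], 0.62), ([0.362, -0.202, 0.001], 0.48)]
scene stand [([0.444, -0.243, -0.004], 0.7)]
scene paint_bottle [([0.747, -0.162, 0.002], 0.77)]
scene brush_cup [([0.709, -0.328, 0.0], 0.78)]
side [ 0.248 -0.685  0.667]
side mixer [([0.571, 0.153, -0.002], 0.9), ([0.447, -0.238, -0.004], 0.35)]
side well_mouth [([0.582, 0.226, 0.082], 0.94)]
side knob_grip [([0.564, 0.081, 0.115], 0.58)]
side knob_pointer []
side index_mark [([0.555, 0.123, 0.085], 0.81)]
side teal_marker [([0.358, -0.205, 0.004], 0.81), ([0.536, -0.243, 0.0], 0.62), ([0.447, -0.242, 0.008], 0.61)]
side stand [([0.445, -0.239, -0.002], 0.9), ([0.747, -0.16, -0.005], 0.51)]
side paint_bottle []
side brush_cup [([0.714, -0.323, 0.001], 0.77), ([0.581, 0.229, 0.08], 0.52)]
[[ 0.    -0.951 -0.309  0.079]
 [ 1.     0.     0.    -0.001]
 [-0.    -0.309  0.951 -0.123]
 [ 0.     0.     0.     1.   ]]
wrist mixer []
wrist well_mouth []
wrist knob_grip []
wrist knob_pointer []
wrist index_mark []
wrist teal_marker []
wrist stand []
wrist paint_bottle []
wrist brush_cup []
```

View pics/scene0.png

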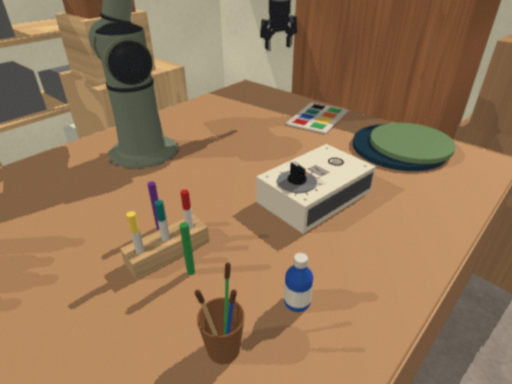

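View pics/side0.png

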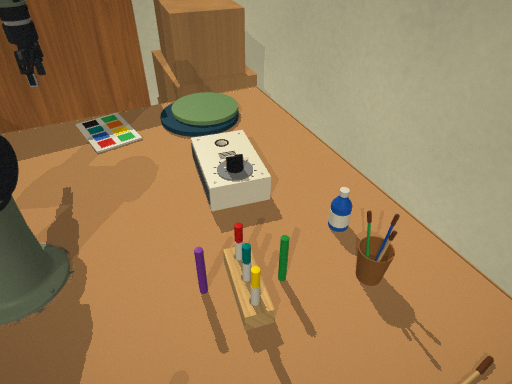

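The scene shows the stand holding the yellow (134,222), teal (160,212) and red (186,197) caps. Purple (155,200) and green (188,245) stand loose beside it. The mixer's knob is at (297,175) and its well at (335,161). Next I'll measure the cap positions and the stand and mixer yaw.

```bash
python3 - <<'E'
from h import *
hue={"teal":(80,100),"red":(0,6),"yellow":(22,33),"green":(55,76),"purple":(125,150)}
for c in["scene","side"]:
    d=get_image(c); w=world(d); h=cv2.cvtColor(d["img"],cv2.COLOR_RGB2HSV)
    cam=np.array(d["xyz"])
    for n,(a,b) in hue.items():
        m=(h[...,0]>=a)&(h[...,0]<=b)&(h[...,1]>120)&(h[...,2]>50)&(d["range_z"]>0)&(w[...,2]>.09)&(w[...,2]<.15)&(w[...,1]<-.12)&(w[...,0]<.6)&(w[...,0]>.3)
        p=w[m]
        if len(p)<10: print(c,n,len(p)); continue
        s=p[(p[:,2]<.13)]
        # circle centre of known radius
        from scipy.optimize import least_squares
        r=least_squares(lambda q:np.hypot(*(s[:,:2]-q).T)-.009, s[:,:2].mean(0)+.006*(s[:,:2].mean(0)-cam[:2])/np.linalg.norm(s[:,:2].mean(0)-cam[:2]),loss="soft_l1",f_scale=.002)
        print(c,n,len(p),r.x.round(4),"top",np.percentile(p[:,2],97).round(3))
    m=masks_of(c,"mixer")[0]["mask"]; k=m&(abs(w[...,2]-.08)<.004); q=w[k][:,:2].astype(np.float32)
    print(c,"mixer rect",cv2.minAreaRect(q))
    m=masks_of(c,"stand")[0]["mask"]; k=m&(abs(w[...,2]-.045)<.006); q=w[k][:,:2].astype(np.float32)
    print(c,"stand rect",cv2.minAreaRect(q))
E
```

```text
scene teal 134 [ 0.4462 -0.2407] top 0.142
scene red 146 [ 0.4555 -0.1813] top 0.142
scene yellow 152 [ 0.4374 -0.2999] top 0.142
scene green 137 [ 0.5306 -0.2455] top 0.132
scene purple 93 [ 0.3618 -0.2014] top 0.131
scene mixer rect ((0.5691641569137573, 0.1554344892501831), (0.27553021907806396, 0.17431071400642395), 82.6859359741211)
scene stand rect ((0.4474030137062073, -0.24133269488811493), (0.1805487722158432, 0.06343428790569305), 81.1290512084961)
side teal 160 [ 0.4464 -0.2397] top 0.142
side red 147 [ 0.4553 -0.1807] top 0.141
side yellow 188 [ 0.4374 -0.2992] top 0.141
side green 139 [ 0.5302 -0.2442] top 0.131
side purple 149 [ 0.3615 -0.2002] top 0.131
side mixer rect ((0.5682101845741272, 0.15648633241653442), (0.2758433520793915, 0.17018677294254303), 82.33660125732422)
side stand rect ((0.44610595703125, -0.24004332721233368), (0.18235893547534943, 0.06060127913951874), 81.46368408203125)
```

Emit:
play_rows(plan="0 0 0 0 0 0.0296 0.2; 0 0 0 0 0 0.0296 0.2; 0 0 0 0 0 0.0296 0.2; 0 0 0 0 0 0.0296 0.2; 0 0 0 0 0 0.0296 0.2")

```text
clock: 2.42
eef_pos: [0.129, 0.5347, 0.25]
tool_rot: [0.553, 0.833, -0.0, -0.0]
ft_force: [-0.4, 0.2, 0.6]
grip_width: 0.594
grip_force: 0.0
```

Emit:
play_rows(plan="0 0 0 0 0 0.0296 0.2; 0 0 0 0 0 0.0296 0.2; 0 0 0 0 0 0.0296 0.2; 0 0 0 0 0 0 0.2; -0.18 0.108 0 0 0 0 0.2")

```text
clock: 3.05
eef_pos: [0.1488, 0.4877, 0.2497]
tool_rot: [0.757, 0.653, 0.001, -0.0]
ft_force: [0.8, -0.2, 0.5]
grip_width: 0.601
grip_force: 0.0
```

Emit:
play_rows(plan="-0.18 0.108 0 0 0 0 0.2; -0.18 0.108 0 0 0 0 0.2; -0.18 0.108 0 0 0 0 0.2; -0.18 0.108 0 0 0 0 0.2; -0.18 0.108 0 0 0 0 0.2")

```text
clock: 3.68
eef_pos: [0.2482, 0.2417, 0.2502]
tool_rot: [0.758, 0.652, 0.001, 0.0]
ft_force: [0.8, -0.2, 0.1]
grip_width: 0.596
grip_force: 0.0
```

Emit:
play_rows(plan="-0.18 0.108 0 0 0 0 0.2; -0.18 0.108 0 0 0 0 0.2; -0.18 0.108 0 0 0 0 0.2; -0.18 0.108 0 0 0 0 0.2; -0.18 0.108 0 0 0 0 0.2")

```text
clock: 4.3
eef_pos: [0.3472, -0.0018, 0.2504]
tool_rot: [0.758, 0.652, 0.001, 0.0]
ft_force: [0.9, 0.0, 0.3]
grip_width: 0.598
grip_force: 0.0
```

Emit:
play_rows(plan="-0.18 0.108 0 0 0 0 0.2; -0.18 0.108 0 0 0 0 0.2; -0.18 0.108 0 0 0 0 0.2; -0.18 0.108 0 0 0 0 0.2; -0.14 0.108 0 0 0 0 0.2")

```text
clock: 4.92
eef_pos: [0.4475, -0.2353, 0.25]
tool_rot: [0.759, 0.651, 0.0, 0.0]
ft_force: [0.2, 0.4, 0.6]
grip_width: 0.597
grip_force: 0.0
```

```bash
cat >> h.py <<'E'
def todo(s,target,zt=None):
    "shift in tool units (share of 250 mm) to a world point"
    M=R.from_quat(s["tool_rot"]).as_matrix()
    return (M.T@(np.array(target)-np.array(s["eef_pos"]))/.25).round(4), np.degrees(np.arctan2(M[1,0],M[0,0])).round(2)
E
python3 - <<'E'
from h import *
s=state(); d=get_image("wrist"); cv2.imwrite("pics/w1.png",d["img"][...,::-1]); w=world(d,s)
h=cv2.cvtColor(d["img"],cv2.COLOR_RGB2HSV)
for n,(a,b) in {"teal":(80,100),"red":(0,6),"yellow":(22,33)}.items():
    m=(h[...,0]>=a)&(h[...,0]<=b)&(h[...,1]>120)&(h[...,2]>50)&(abs(w[...,2]-.14)<.006)
    p=w[m]; 
    if len(p): print(n,len(p),p.mean(0).round(4),((p.max(0)+p.min(0))/2).round(4))
print(s["eef_pos"],todo(s,[.4463,-.2402,.25]),s["joint_positions"])
E
```

```text
teal 356 [ 0.448  -0.2401  0.1383] [ 0.448  -0.2405  0.1373]
red 448 [ 0.4566 -0.1816  0.1384] [ 0.4565 -0.1818  0.1372]
yellow 319 [ 0.4391 -0.299   0.1381] [ 0.4389 -0.3     0.1374]
[ 0.44754551 -0.23531398  0.25001078] (array([-0.0201, -0.002 ,  0.    ]), np.float64(81.3)) [-6.30138188e-01  2.44008449e-01 -3.06124896e-01  1.02019984e+00
 -6.84212348e-06  1.09242690e+00]
```

Emit:
play_rows(plan="-0.02 0 0.1 0 0 0 0.2; 0 0 0.12 0 0 0 0.2; 0 0 0.12 0 0 0 0.2; 0 0 0.12 0 0 0 0.2; 0 0 0.068 0 0 0 0.2")

```text
clock: 5.6
eef_pos: [0.4456, -0.2374, 0.1165]
tool_rot: [0.758, 0.652, -0.0, -0.001]
ft_force: [0.4, 0.0, -0.3]
grip_width: 0.598
grip_force: 0.0
```

Emit:
play_rows(plan="0 0 0 0 0 0 0.2; 0 0 0 0 0 0 -1; 0 0 0 0 0 0 -1; 0 0 0 0 0 0 -1; 0 0 0 0 0 0 -1", squeeze=40)

```text
clock: 6.22
eef_pos: [0.4471, -0.2386, 0.119]
tool_rot: [0.759, 0.651, 0.0, 0.001]
ft_force: [-0.8, 0.6, 6.2]
grip_width: 0.194
grip_force: 39.3
```

Emit:
play_rows(plan="0 0 -0.06 0 0 0 -1; 0 0 -0.15 0 0 0 -1; 0 0 -0.16 0 0 0 -1; 0 0 -0.16 0 0 0 -1; 0 0 -0.154 0 0 0 -1")

```text
clock: 6.85
eef_pos: [0.446, -0.2379, 0.2912]
tool_rot: [0.759, 0.651, 0.0, 0.0]
ft_force: [-0.4, -0.1, -0.8]
grip_width: 0.201
grip_force: 39.3
```

```bash
python3 - <<'E'
from h import *
s=state(); d=get_image("side"); w=world(d); h=cv2.cvtColor(d["img"],cv2.COLOR_RGB2HSV)
cv2.imwrite("pics/side1.png",cv2.resize(d["img"][150:350,150:350,::-1],(600,600)))
print(s["eef_pos"],s["grip_width"],s["grip_force"],todo(s,[.5808,.2297,.29]))
m=(h[...,1]<60)&(h[...,2]>110)&(w[...,2]>.15)&(np.hypot(w[...,0]-s["eef_pos"][0],w[...,1]-s["eef_pos"][1])<.03)&(w[...,2]<.27)
p=w[m]; print(len(p))
for a in np.arange(.16,.26,.02):
    q=p[(p[:,2]>a)&(p[:,2]<a+.02)]; print(a.round(2),len(q),q.mean(0).round(4) if len(q) else "")
E
```

```text
[ 0.44601693 -0.23786186  0.29119652] 0.20068817680425596 39.29415285587311 (array([1.9308, 0.2463, 0.0044]), np.float64(81.19))
296
0.16 0 
0.18 16 [ 0.4412 -0.2463  0.1975]
0.2 73 [ 0.4424 -0.2464  0.2098]
0.22 81 [ 0.4419 -0.246   0.2299]
0.24 89 [ 0.4419 -0.246   0.25  ]
```

View pics/side1.png

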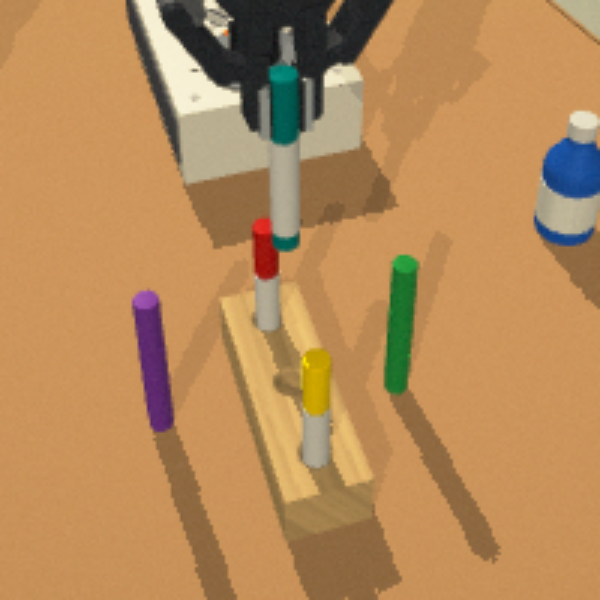

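The marker hangs vertical from the gripper, with its tip at (285,243) in the crop, and the neighbours are untouched. Moving over the well.

Emit:
play_rows(plan="0.08 0.0224 0 0 0 0 -1; 0.16 0.0224 0 0 0 0 -1; 0.18 0.0224 0 0 0 0 -1; 0.2 0.0224 0 0 0 0 -1; 0.2 0.0224 0 0 0 0 -1")

```text
clock: 7.52
eef_pos: [0.5054, -0.0383, 0.2896]
tool_rot: [0.759, 0.651, 0.0, 0.0]
ft_force: [0.7, -0.6, 0.3]
grip_width: 0.202
grip_force: 39.3
```

Emit:
play_rows(plan="0.2 0.0224 0 0 0 0 -1; 0.2 0.0224 0 0 0 0 -1; 0.2 0.0224 0 0 0 0 -1; 0.2 0.0224 0 0 0 0 -1; 0.18 0.0224 0 0 0 0 -1")

```text
clock: 8.15
eef_pos: [0.5706, 0.1998, 0.2895]
tool_rot: [0.759, 0.651, -0.0, 0.0]
ft_force: [1.1, -0.6, -1.1]
grip_width: 0.196
grip_force: 39.3
```

Emit:
play_rows(plan="0.12 0.0224 0 0 0 0 -1; 0.018 0 0 0 0 0 -1; 0 0 0.08 0 0 0 -1; 0 0 0.08 0 0 0 -1; 0 0 0 0 0 0 -1")

```text
clock: 8.78
eef_pos: [0.58, 0.23, 0.2477]
tool_rot: [0.76, 0.65, -0.002, -0.001]
ft_force: [0.4, 0.3, -0.1]
grip_width: 0.202
grip_force: 39.3
```

```bash
cat > chk.py <<'E'
from h import *
import sys
s=state(); print(np.round(s["eef_pos"],4),s["grip_width"],s["joint_positions"].round(2))
for c in["scene","side"]:
    d=get_image(c); w=world(d); h=cv2.cvtColor(d["img"],cv2.COLOR_RGB2HSV); cv2.imwrite(f"pics/{c}_{sys.argv[1]}.png",d["img"][...,::-1])
    e=np.array(s["eef_pos"]); cam=np.array(d["xyz"])
    m=(h[...,1]<70)&(h[...,2]>100)&(w[...,2]>e[2]-.1)&(w[...,2]<e[2]-.02)&(np.hypot(w[...,0]-e[0],w[...,1]-e[1])<.02)
    p=w[m]
    for lo,hi in((.02,.05),(.05,.1)):
        q=p[(p[:,2]<e[2]-lo)&(p[:,2]>e[2]-hi)]
        if len(q)>5:
            u=(q.mean(0)-cam)[:2]; u/=np.linalg.norm(u); print(c,"marker axis",len(q),(q.mean(0)[:2]+.0068*u).round(4),q[:,2].mean().round(3))
    print(c,"well",[(np.round(r["point"],4).tolist(),round(r["score"],2)) for r in landmark_of(c,"well_mouth")][:2])
E
python3 chk.py 2
```

```text
[0.58   0.23   0.2477] 0.2023446089617269 [ 0.26  0.47  0.02  1.12 -0.    1.99]
scene marker axis 81 [0.5791 0.2278] 0.211
scene marker axis 118 [0.5788 0.2274] 0.174
scene well [([0.579, 0.2319, 0.0782], 0.86), ([0.5557, 0.1206, 0.0852], 0.38)]
side marker axis 55 [0.579 0.229] 0.212
side marker axis 85 [0.5798 0.2285] 0.177
side well [([0.5793, 0.2266, 0.082], 0.66)]
```

```bash
python3 - <<'E'
from h import *
for c in["scene","side"]:
    d=get_image(c); r=np.array(d["rotation"]); r=r if r.shape==(3,3) else R.from_quat(r).as_matrix()
    v,u=np.mgrid[0:384,0:512]; ray=np.stack([(u-d["cx"])/d["fx"],(v-d["cy"])/d["fy"],np.ones(u.shape)],-1)@r.T
    o=np.array(d["xyz"]); w=o+ray*((.081-o[2])/ray[...,2])[...,None]
    g=cv2.imread(f"pics/{c}0.png",0)
    m=(np.hypot(w[...,0]-.580,w[...,1]-.229)<.032)&(g<110)
    print(c,m.sum(),w[m].mean(0).round(4),((w[m].max(0)+w[m].min(0))/2).round(4),np.ptp(w[m],axis=0).round(4))
    crop=cv2.imread(f"pics/{c}0.png"); ys,xs=np.where(m); cy,cx=int(ys.mean()),int(xs.mean())
    cv2.imwrite(f"pics/well_{c}.png",cv2.resize(crop[cy-25:cy+25,cx-30:cx+30],(480,400)))
a=np.hstack([cv2.imread(f"pics/well_{c}.png")[:,::1] for c in("scene","side")]); cv2.imwrite("pics/well.png",cv2.resize(a,(800,333)))
E
```

```text
scene 6 [0.5911 0.2294 0.081 ] [0.5834 0.2272 0.081 ] [0.029  0.0275 0.    ]
side 40 [0.5773 0.2291 0.081 ] [0.5777 0.2314 0.081 ] [0.0404 0.0412 0.    ]
```

View pics/well.png

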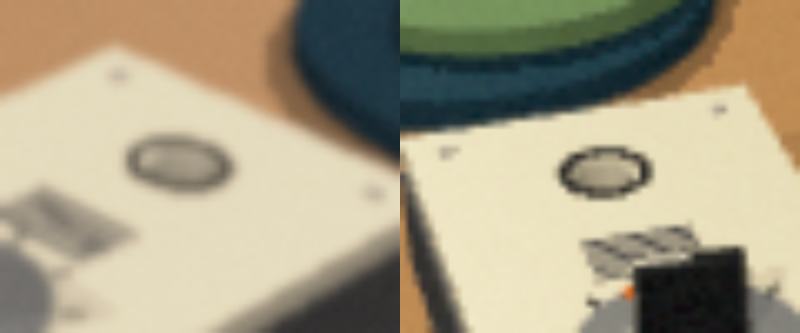

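The crops show the black well rim clean and open, and the averaged centre is about (0.579, 0.230). I'll shift 2 mm and go down to just above the mouth, then enter slowly.

Emit:
play_rows(plan="0.007 0 0 0 0 0 -1; 0 0 0.08 0 0 0 -1; 0 0 0.08 0 0 0 -1; 0 0 0.05 0 0 0 -1; 0 0 0 0 0 0 -1")

```text
clock: 9.7
eef_pos: [0.5812, 0.2329, 0.1956]
tool_rot: [0.759, 0.651, -0.001, -0.0]
ft_force: [0.4, -0.2, -0.5]
grip_width: 0.199
grip_force: 39.3
```

Emit:
play_rows(plan="0 0 0.012 0 0 0 -1; 0 0 0.012 0 0 0 -1; 0 0 0.012 0 0 0 -1; 0 0 0.012 0 0 0 -1; 0 0 0.012 0 0 0 -1")

```text
clock: 10.32
eef_pos: [0.5817, 0.233, 0.1813]
tool_rot: [0.759, 0.651, -0.0, 0.0]
ft_force: [-0.1, -0.1, 0.1]
grip_width: 0.2
grip_force: 39.3
```

Emit:
play_rows(plan="0 0 0.03 0 0 0 -1; 0 0 0.03 0 0 0 -1; 0 0 0.03 0 0 0 -1; 0 0 0.03 0 0 0 -1; 0 0 0.03 0 0 0 -1")

```text
clock: 10.95
eef_pos: [0.5817, 0.2329, 0.1434]
tool_rot: [0.759, 0.651, -0.0, -0.0]
ft_force: [0.3, -0.0, -1.0]
grip_width: 0.197
grip_force: 39.3
```

Emit:
play_rows(plan="0 0 0.016 0 0 0 -1; 0 0 0.016 0 0 0 -1; 0 0 0.012 0 0 0 -1; 0 0 0.01 0 0 0 -1; 0 0 0 0 0 0 -1")

```text
clock: 11.58
eef_pos: [0.5817, 0.2329, 0.1303]
tool_rot: [0.759, 0.651, -0.0, -0.0]
ft_force: [-0.4, 0.9, -0.2]
grip_width: 0.195
grip_force: 39.3
```

Emit:
play_rows(plan="0 0 0.004 0 0 0 -1; 0 0 0.004 0 0 0 -1; 0 0 0.003 0 0 0 -1; 0 0 0 0 0 0 -1; 0 0 0 0 0 0 -1")

```text
clock: 12.2
eef_pos: [0.5822, 0.2331, 0.1291]
tool_rot: [0.759, 0.651, 0.001, 0.0]
ft_force: [-2.1, -0.3, 6.4]
grip_width: 0.198
grip_force: 40.1
```

Emit:
play_rows(plan="0 0 0 0 0 0 -0.4; 0 0 0 0 0 0 -0.1; 0 0 0 0 0 0 0.2; 0 0 0 0 0 0 0.2; 0 0 0 0 0 0 0.2")

```text
clock: 12.82
eef_pos: [0.5817, 0.233, 0.1276]
tool_rot: [0.759, 0.651, -0.0, -0.0]
ft_force: [-0.3, 0.5, -0.5]
grip_width: 0.599
grip_force: 0.0
```

Emit:
play_rows(plan="0 0 -0.05 0 0 0 0.2; 0 0 -0.1 0 0 0 0.2; 0 0 -0.12 0 0 0 0.2; 0 0 -0.12 0 0 0 0.2; 0 0 -0.05 0 0 0 0.2")

```text
clock: 13.45
eef_pos: [0.5828, 0.2333, 0.2406]
tool_rot: [0.759, 0.651, 0.002, 0.001]
ft_force: [0.0, 0.1, -0.5]
grip_width: 0.6
grip_force: 0.0
```

```bash
python3 - <<'E'
from h import *
s=state(); print(np.round(s["eef_pos"],4))
for c in["scene","side"]:
    d=get_image(c); w=world(d); h=cv2.cvtColor(d["img"],cv2.COLOR_RGB2HSV); cv2.imwrite(f"pics/{c}_3.png",d["img"][...,::-1])
    m=(h[...,0]>=80)&(h[...,0]<=100)&(h[...,1]>120)&(np.hypot(w[...,0]-.58,w[...,1]-.23)<.04)
    print(c,"cap z",np.percentile(w[m][:,2],[2,98]).round(4),w[m].mean(0).round(4))
    for l in["knob_grip","knob_pointer","index_mark"]:
        print(c,l,[(np.round(r["point"],4).tolist(),round(r["score"],2)) for r in landmark_of(c,l)][:2])
E
```

```text
[0.5828 0.2333 0.2406]
scene cap z [0.1113 0.1505] [0.5851 0.2235 0.1311]
scene knob_grip [([0.5593, 0.0827, 0.1146], 0.74)]
scene knob_pointer [([0.5244, 0.0943, 0.0853], 0.78)]
scene index_mark [([0.5608, 0.1192, 0.0846], 0.83)]
side cap z [0.1077 0.1512] [0.5785 0.2258 0.1325]
side knob_grip [([0.5595, 0.0817, 0.1139], 0.86)]
side knob_pointer [([0.5197, 0.088, 0.0895], 0.77), ([0.7515, -0.1637, -0.0039], 0.23)]
side index_mark [([0.5542, 0.1223, 0.0881], 0.78), ([0.58, 0.2289, 0.0805], 0.15)]
```

The marker is seated: the cap spans z 0.108–0.150 m and the top is at the expected 0.150. Now I'll move above the knob and align with its bar.

Emit:
play_rows(plan="0 0 -0.12 0 0 0 0.2; -0.15 0 0 0 0 -0.028 0.2; 0 0 0 0 0 -0.028 0.2; 0 0 0 0 0 -0.028 0.2; 0 0 0 0 0 -0.028 0.2")

```text
clock: 14.48
eef_pos: [0.5757, 0.1957, 0.267]
tool_rot: [0.486, 0.874, -0.0, -0.0]
ft_force: [-0.4, -0.1, -0.3]
grip_width: 0.602
grip_force: 0.0
```

Emit:
play_rows(plan="0 0 0 0 0 -0.028 0.2; 0 0 0 0 0 -0.028 0.2; 0 0 0 0 0 -0.028 0.2; 0 0 0 0 0 -0.028 0.2; 0 0 0 0 0 0 0.2")

```text
clock: 15.1
eef_pos: [0.5757, 0.1958, 0.267]
tool_rot: [0.159, 0.987, -0.0, -0.001]
ft_force: [-0.3, 0.6, -0.6]
grip_width: 0.597
grip_force: 0.0
```

```bash
python3 -c "
from h import *
s=state(); print(s['eef_pos'],todo(s,[.560,.0815,.25]))"
```

```text
[0.57569414 0.19584408 0.26703773] (array([-0.084 , -0.4539,  0.0683]), np.float64(161.7))
```

Emit:
play_rows(plan="-0.028 -0.15 0.02 0 0 0 0.2; -0.028 -0.15 0.02 0 0 0 0.2; -0.028 -0.154 0.02 0 0 0 0.2; 0 0 0 0 0 0 0.2; 0 0 0 0 0 0 0.2")

```text
clock: 15.72
eef_pos: [0.5607, 0.0818, 0.2527]
tool_rot: [0.159, 0.987, 0.0, -0.0]
ft_force: [-0.4, -0.1, -0.5]
grip_width: 0.603
grip_force: 0.0
```

```bash
cat > knob.py <<'E'
from h import *
import sys
s=state(); d=get_image("wrist"); w=world(d,s); h=cv2.cvtColor(d["img"],cv2.COLOR_RGB2HSV)
cv2.imwrite(f"pics/k{sys.argv[1]}.png",d["img"][...,::-1])
print(np.round(s["eef_pos"],4),"x ang",todo(s,[0,0,0])[1],"j",s["joint_positions"].round(2))
near=np.hypot(w[...,0]-.56,w[...,1]-.0815)
o=(h[...,0]>=4)&(h[...,0]<=20)&(h[...,1]>150)&(h[...,2]>120)&(abs(w[...,2]-.085)<.008)&(near<.06)
b=(h[...,2]<80)&(abs(w[...,2]-.127)<.006)&(near<.04)
t=(h[...,2]>140)&(h[...,1]<60)&(abs(w[...,2]-.127)<.006)&(near<.04)
g=(h[...,1]<60)&(abs(w[...,2]-.084)<.004)&(near<.07)
for n,m in(("orange",o),("bar",b|t),("white",t)):
    p=w[m]; print(n,len(p),p.mean(0).round(4) if len(p) else "")
rect=cv2.minAreaRect(w[b|t][:,:2].astype(np.float32)); print("bar rect",rect)
for l in["knob_grip","knob_pointer","index_mark"]:
    print(l,[(np.round(r["point"],4).tolist(),round(r["score"],2)) for r in landmark_of("wrist",l)][:2])
E
python3 knob.py 1
```

```text
[0.5607 0.0818 0.2527] x ang 161.72 j [ 0.01  0.36 -0.14  1.07  0.    0.33]
orange 173 [0.5537 0.1194 0.0844]
bar 795 [0.559  0.0808 0.1252]
white 159 [0.5484 0.0837 0.1261]
bar rect ((0.5594779849052429, 0.08060950040817261), (0.014000296592712402, 0.04608345031738281), 74.75077056884766)
knob_grip [([0.5607, 0.0824, 0.115], 0.66)]
knob_pointer []
index_mark [([0.5543, 0.122, 0.0878], 0.94)]
```

View pics/k1.png

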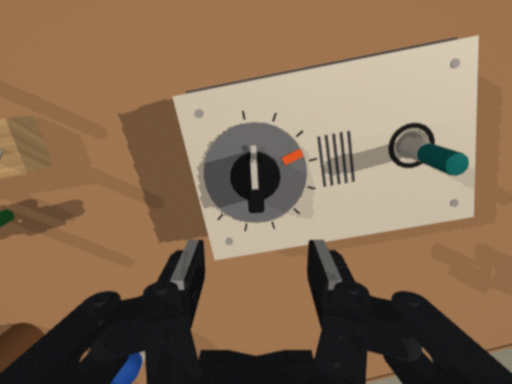

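In the wrist picture the knob bar is at (254,180) with its white pointer facing up. The orange mark is at (292,157), and the teal marker stands in the well at (412,147). The turn needed is about 66.5° clockwise.

Emit:
play_rows(plan="0.004 -0.0057 0 0 0 -0.0084 0.2; 0 0 0.14 0 0 0 0.2; 0 0 0.15 0 0 0 0.2; 0 0 0.15 0 0 0 0.2; 0 0 0.1 0 0 0 0.2")

```text
clock: 16.55
eef_pos: [0.5584, 0.0813, 0.116]
tool_rot: [0.131, 0.991, -0.0, -0.001]
ft_force: [-0.2, -0.6, 0.2]
grip_width: 0.602
grip_force: 0.0
```

Emit:
play_rows(plan="0 0 0.007 0 0 0 0.2; 0 0 0 0 0 0 -1; 0 0 0 0 0 0 -1; 0 0 0 0 0 0 -1; 0 0 0 0 0 0 -1", squeeze=40)

```text
clock: 17.18
eef_pos: [0.5604, 0.081, 0.1175]
tool_rot: [0.132, 0.991, 0.001, 0.001]
ft_force: [-1.1, 2.2, 6.6]
grip_width: 0.158
grip_force: 41.4
```

Emit:
play_rows(plan="0 0 0 0 0 0.02 -1; 0 0 0 0 0 0.023 -1; 0 0 0 0 0 0.023 -1; 0 0 0 0 0 0.023 -1; 0 0 0 0 0 0.023 -1")

```text
clock: 17.8
eef_pos: [0.5601, 0.0808, 0.1175]
tool_rot: [0.467, 0.884, 0.001, 0.001]
ft_force: [0.2, 1.8, 6.9]
grip_width: 0.154
grip_force: 41.6
```

Emit:
play_rows(plan="0 0 0 0 0 0.023 -1; 0 0 0 0 0 0.023 -1; 0 0 0 0 0 0.02 -1; 0 0 0 0 0 0.007 -1; 0 0 0 0 0 0 -1")

```text
clock: 18.42
eef_pos: [0.56, 0.0808, 0.1175]
tool_rot: [0.655, 0.756, 0.001, 0.001]
ft_force: [-1.1, 1.8, 6.8]
grip_width: 0.158
grip_force: 41.6
```

Emit:
play_rows(plan="0 0 0 0 0 0 -0.5; 0 0 0 0 0 0 0.2; 0 0 0 0 0 0 0.2; 0 0 0 0 0 0 0.2; 0 0 0 0 0 0 0.2")

```text
clock: 19.05
eef_pos: [0.5591, 0.0804, 0.1159]
tool_rot: [0.654, 0.756, -0.0, -0.0]
ft_force: [0.1, 0.1, 0.3]
grip_width: 0.599
grip_force: 0.0
```

Emit:
play_rows(plan="0 0 -0.1 0 0 0 0.2; 0 0 -0.15 0 0 0 0.2; 0 0 -0.15 0 0 0 0.2; 0 0 -0.14 0 0 0 0.2; 0 0 0 0 0 0 0.2")

```text
clock: 19.68
eef_pos: [0.561, 0.0806, 0.2541]
tool_rot: [0.654, 0.756, 0.002, 0.002]
ft_force: [-0.3, -0.1, -0.1]
grip_width: 0.605
grip_force: 0.0
```

```bash
python3 knob.py 2
```

```text
[0.561  0.0806 0.2541] x ang 98.25 j [ 0.01  0.35 -0.15  1.07  0.    1.44]
orange 182 [0.5539 0.1196 0.0844]
bar 777 [0.5597 0.0817 0.1252]
white 177 [0.5582 0.0932 0.1261]
bar rect ((0.5595439076423645, 0.08152332901954651), (0.013228688389062881, 0.046599458903074265), 8.609884262084961)
knob_grip [([0.5622, 0.082, 0.1123], 0.59)]
knob_pointer []
index_mark [([0.5766, 0.2317, 0.0777], 0.7)]
```

View pics/k2.png

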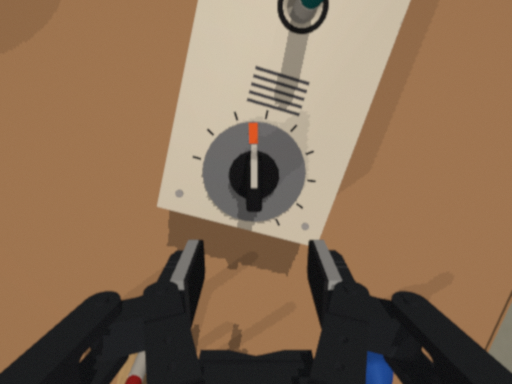

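The pointer (254,165) and the orange mark (253,133) line up to about 1°, and the well still holds the marker. One fine check of the alignment before handing in.

```bash
python3 - <<'E'
from h import *
s=state(); d=get_image("wrist"); w=world(d,s); hsv=cv2.cvtColor(d["img"],cv2.COLOR_RGB2HSV); v,u=np.mgrid[0:384,0:512]
o=(hsv[...,0]<20)&(hsv[...,1]>150)&(hsv[...,2]>120)&(np.hypot(u-253,v-133)<18)
t=(hsv[...,2]>140)&(hsv[...,1]<60)&(np.hypot(u-254,v-165)<30)&(w[...,2]>.12)
b=(w[...,2]>.119)&(w[...,2]<.133)&(np.hypot(u-254,v-178)<40)
for n,m in(("orange",o),("white",t),("bar",b)):
    p=w[m][:,:2]; l=cv2.fitLine(p.astype(np.float32),cv2.DIST_L2,0,.01,.01).ravel()
    print(n,m.sum(),p.mean(0).round(4),"dir",(np.degrees(np.arctan2(l[1],l[0]))%180).round(2))
ob=w[o][:,:2].mean(0)
for c in((w[b][:,0].min()+w[b][:,0].max())/2,(w[b][:,1].min()+w[b][:,1].max())/2),cv2.minAreaRect(w[b][:,:2].astype(np.float32))[0]:
    print("mark bearing",np.degrees(np.arctan2(*(ob-np.array(c))[::-1])))
E
```

```text
orange 186 [0.5536 0.1195] dir 98.82
white 153 [0.5581 0.0939] dir 98.93
bar 903 [0.5598 0.0826] dir 98.39
mark bearing 99.64262366505652
mark bearing 99.61057785761678
```

```bash
python3 -c "
from cell import *
print(job_done())"
```

```text
the job is handed in; nothing more can be done
None
```

I stood the teal marker cap up on the floor of the mixer's well, then turned the knob so its pointer matches the orange mark to about 1° by camera; I let go, and the job was handed in at about 20 s.

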